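Stack the bearing spacers on the painting-turntable spindle

ROBOT

A 6-joint arm with a two-finger parallel gripper is mounted at the origin on the work surface. World frame = base frame: x ahead of the robot, y to its left, z up, the work surface at z = 0. Lengths are in m, angles in rad, forces in N, time in s.
With the tool pointing down it reaches from about 0.225 to 0.725 m from the base axis. Payload 3.1 kg.
Tool frame: the origin (TCP) lies on the centre line of the jaws, within the pads' length; the fingertips stand 22 mm ahead of it and the grasp point (between the pads) lies 3 mm ahead of it (arm.tips_ahead is the z of the fingertips in the tool frame, in m); z points along the fingers, y is the line along which they close (so a half turn about z gives the same grasp; the last joint's range is limited). The gripper opens to 85 mm and grips with 20 to 120 N. Pads are 22 mm wide; open, the fingers measure 114 mm over their backs; the gripper's body (76 mm by 85 mm) begins 54 mm behind the grasp point. The pads swing forward as they close: fully open they stand 13 mm farther back than shut.
Start: joints at [-1.322, 0.048, 0.099, 1.622, 0, 1.443], TCP at [0.193, -0.488, 0.214] pointing down, gripper open.
Joint ranges: [-2.91, 2.91], [-0.99, 1.94], [-1.21, 1.42], [-2.12, 2.29], [-1.49, 1.47], [-3.14, 3.14]. Speed limits (rad/s): [2.79, 2.79, 3.14, 3.14, 3.14, 3.14].

INTERFACE

Orientations are given as a rotation vector (axis times angle).
In Python, from rig import read_state, cams, arm gives the robot as it stands. The module is installed in compiled form; this text tells all that it offers.
- The arm moves only by the tool send_rows, never from a script. Its arguments are lists of equal length, an entry for each row: "jaw": the opening, from 0 (shut) to 1 (fully open); "linear": the shift along the tool's x, y, z in m, a list of three; "angular": the turn, a rotation vector about the tool's x, y, z in degrees, a list of three. A call has exactly 5 rows; each row shifts and turns the commanded pose from where the row before left it, along the tool's axes as they then stand; what a row does not reach is not made up. A row lasts 1/10 s, in which the tool goes at most 50 mm and 8.59 degrees, less where a joint would pass 70% of its speed; a pose out of reach is approached as far as the arm can. A call with a gripper value outside its range is refused whole. The fingers move at their own pace and stop on an object; "squeeze" is the grip in N (left out, the last holds). Time passes only in rows, so rows that do not move let the fingers close, or fill a call up. It gives the time, the measured TCP pose, the force, the opening and the grip force at its end, in the units of the state.
- read_state(): the state, without advancing time (a new reading comes with each control period).
- cams.get_image(name): name is "side" or "top" or "wrist"; returns a dict with "image" (420x560x3 uint8, blue, green, red), "K" (3x3 intrinsics, pixels), "dist_coeffs" ([k1, k2, p1, p2, k3] as OpenCV has them; the pictures are not rectified), "R" (3x3) and "t" (3): a world point X has camera coordinates R X + t; the wrist camera has in their place "hand_eye" (4x4, takes a point from camera to tool coordinates, whose origin is the TCP and whose axes are the flange's). Camera axes: x right, y down, z forward; pixel columns grow to the right and rows downward; lengths in m; the calibration is good to about 2 mm. A picture is of the moment at which its call begins: read the wrist's pose just before it. There is no depth.
- arm.hand_in(): hands the job in; it is judged then, once.
The state is a dict: "t": time; "q": joint angles; "qd": joint speeds; "effort": joint torques, N m; "tool_pos": TCP position; "eef_rot": TCP orientation; "contact_force": force on the tool from outside, world axes, zero at the start; "wrist_torque": the same for the moment, N m; "gripper_width": finger opening in m; "finger_force": force on a finger pad.
Only numpy, scipy, OpenCV 4.12 (cv2) and the standard library are available. Lean on these libraries where they do the work, as an engineer would, in place of code of your own. Each camera call takes 0.05 s, during which the arm holds its last target. There are 200 camera calls.

TASK

Rebuild the bearing stack of the painting turntable: thread the three aluminium spacer rings onto its upright spindle in order of size, the widest at the bottom, then the middle one, the smallest on top. The sprung spindle grips them, so press each one fully home before adding the next, with a firm push of 15 to 20 N held for a moment, and never load anything on the spindle with more than 35 N. Let go and leave the paint bottle, the primer jar and the figurine alone.

Things in the scene. Friction and masses are not known exactly. Their poses are not given: they have to be found in the camera images.
- turntable: Base of a painting turntable, screwed down: black plate 100 mm in diameter, 7 mm thick. Origin: centre of its underside, level with the mat; z up, along the spindle. Above its middle, round the spindle's foot, is a dark collar 40 mm in diameter, the rigid seat of the stack: its upper face is 11 to 23 mm above the origin, set anew each time, not reported: feel for it.
- spindle: Upright steel spindle, 20 mm in diameter, fixed in the middle of the turntable base. Origin: on its axis, level with the mat, at the turntable's origin; z up. Its top is 66 mm above the origin; the top 3 mm taper to 15 mm in diameter.
- spindle_top (a point): Centre of the spindle's top face. Three dark sprung strips stand out of the spindle's flanks from 8 mm below this point (flush there, widest from 16 mm below, 23.6 mm across) down to 55 mm below. They yield as a ring is pushed over them and drag on it, 2 to 12 N in all, varying; a ring stays where it is left.
- spacer_large: Plain bright aluminium spacer ring lying flat, outer diameter 62 mm, bore 22 mm right through, 12 mm thick, about 85 g. Origin: on its axis at mid-thickness, 6 mm above its underside; z along the axis. It is the same either way up. Starts loose on the cutting mat (top at z = 0), its bore empty.
- spacer_medium: Plain bright aluminium spacer ring lying flat, outer diameter 50 mm, bore 22 mm right through, 12 mm thick, about 52 g. Origin: on its axis at mid-thickness, 6 mm above its underside; z along the axis. It is the same either way up. Starts loose on the cutting mat (top at z = 0), its bore empty.
- spacer_small: Plain bright aluminium spacer ring lying flat, outer diameter 38 mm, bore 22 mm right through, 12 mm thick, about 25 g. Origin: on its axis at mid-thickness, 6 mm above its underside; z along the axis. It is the same either way up. Starts loose on the cutting mat (top at z = 0), its bore empty.
- paint_bottle: Bystander: upright paint bottle 28 mm in diameter, 75 mm high. Origin: centre of its underside.
- primer_jar: Bystander: upright primer jar 52 mm in diameter, 55 mm high. Origin: centre of its underside.
- figurine: Bystander: grey resin figurine 53 mm high on a round black base 36 mm in diameter. Origin: centre of its underside.
There are look-alikes about, which are no part of the job. Leave any blue look-alike of the spacer_small alone.

How it is judged:
By the outcome, as a careful person would: the job done as asked, in the order asked, and still so for the second after the job is handed in, with the robot touching nothing.
It also fails if it takes over 72 s, if anything falls off the work surface, if the arm or the gripper's body presses on something with over 40 N, if the wrist force passes 120 N, or if a joint passes its speed limit or range.

## Working session

There is one attempt and no reset: what is moved stays moved. The work goes in short steps, Python scripts to look and compute and a tool call to move; the robot and the scene stay as the last step left them, time stands still between calls to the robot, and variables do not carry over. Pictures are saved under pics/ and viewed, at most 10 in all, crops included, and the job is handed in when it is done.

Besides the shell and the picture viewer there is one more tool, called after "Emit:" as name(argument=value, ...) on one line, values as JSON. send_rows: Moves the arm, as the interface text tells. Its arguments: {"type":"object","properties":{"jaw":{"type":"array"},"linear":{"type":"array"},"angular":{"type":"array"},"squeeze":{"type":"number"}},"required":["jaw","linear","angular"]}

```bash
mkdir -p pics; python3 - <<'E'
from rig import read_state, cams, arm
import cv2, numpy as np
s=read_state(); print(s['t'],s['tool_pos'],s['eef_rot'],s['gripper_width'],arm.tips_ahead)
for n in ("top","side"):
    d=cams.get_image(n); cv2.imwrite(f"pics/{n}0.png",d["image"]); print(n,d["K"].tolist(),d["dist_coeffs"],d["R"].tolist(),d["t"])
d=cams.get_image("wrist");print(d["K"].tolist(),d["dist_coeffs"],d["hand_eye"].tolist())
E
```

```text
0.0 [ 0.19299203 -0.48752227  0.21318709] [-3.08362735e+00 -5.87958541e-01  2.25257808e-04] 0.0855304130201738 0.022
top [[476.1564442398907, 0.0, 277.7215903471188], [0.0, 476.1564442398907, 209.4088858566767], [0.0, 0.0, 1.0]] [-0.10744772  0.          0.          0.          0.        ] [[-0.001462280682349931, -0.9996682751420273, -0.025713836932088105], [-0.9943027292835621, 0.004194135223618405, -0.10651052421702356], [0.10658303933771628, 0.025411589959898163, -0.9939790273548254]] [0.02212002 0.57243389 1.04405551]
side [[393.78315798502354, 0.0, 276.85973784098286], [0.0, 393.78315798502354, 211.43213758855202], [0.0, 0.0, 1.0]] [0.00600564 0.         0.         0.         0.        ] [[-0.899241968977528, -0.43745093257519274, -0.0007502123115861375], [-0.2086634834145759, 0.4304431874555379, -0.878167531318718], [0.38447812931129544, -0.7895285580409431, -0.47835261483457564]] [0.49174133 0.19702209 0.68764421]
[[337.6464735359935, 0.0, 278.4297280921219], [0.0, 337.6464735359935, 207.7905292735726], [0.0, 0.0, 1.0]] [-0.03966843  0.          0.          0.          0.        ] [[0.0003684980073794099, -0.946044647382003, -0.3240360926950566, 0.0823707699818777], [0.9999996826159292, 0.0005775091949021482, -0.0005488635255038976, -0.00012023823543105827], [0.0007063832234577609, -0.32403578759604706, 0.9460445599334897, -0.1599491091433665], [0.0, 0.0, 0.0, 1.0]]
```

View pics/top0.png

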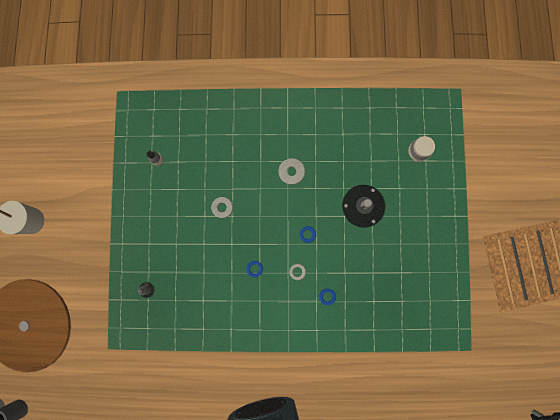

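View pics/side0.png

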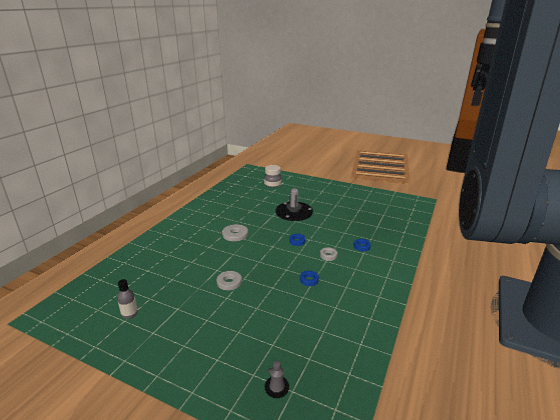

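Top view: large ring at about (291,171), medium (222,207), small bright ring (297,272) with three blue look-alikes nearby, turntable (364,206), jar (422,149), bottle (153,157) and figurine (146,290). The side view agrees with this.

```bash
cat > h.py <<'E'
from rig import read_state, cams, arm
import cv2, numpy as np
from scipy.spatial.transform import Rotation as Rot
def view(name):
    s=read_state(); d=cams.get_image(name)
    if name=="wrist":
        T=np.eye(4);T[:3,:3]=Rot.from_rotvec(s["eef_rot"]).as_matrix();T[:3,3]=s["tool_pos"]
        W=T@np.array(d["hand_eye"]); d["R"]=W[:3,:3].T; d["t"]=-W[:3,:3].T@W[:3,3]
    d["c"]=-np.array(d["R"]).T@np.array(d["t"]); return s,d
def plane(d,px,z):
    p=cv2.undistortPoints(np.array(px,float).reshape(-1,1,2),np.array(d["K"]),np.array(d["dist_coeffs"]))[:,0]
    r=np.c_[p,np.ones(len(p))]@np.array(d["R"]); c=d["c"]
    return c+r*((z-c[2])/r[:,2])[:,None]
def fit(d,cnt,z):
    """circle fit of a contour's points cast on plane z -> x,y,diameter mm"""
    P=plane(d,cnt.reshape(-1,2),z)[:,:2]
    A=np.c_[2*P,np.ones(len(P))]; w=np.linalg.lstsq(A,(P**2).sum(1),rcond=None)[0]
    return np.r_[w[:2]*1000,2000*np.sqrt(w[2]+w[0]**2+w[1]**2)]
def masks(im):
    h=cv2.cvtColor(im,cv2.COLOR_BGR2HSV)
    bright=cv2.inRange(h,(0,0,120),(179,60,255)); dark=cv2.inRange(h,(0,0,0),(179,255,45))
    return bright,dark
def rings(d,m,z,amin=60):
    cs,hi=cv2.findContours(m,cv2.RETR_CCOMP,cv2.CHAIN_APPROX_NONE)
    for c,hh in zip(cs,hi[0]):
        if cv2.contourArea(c)>amin:
            u=c.reshape(-1,2).mean(0); print("hole" if hh[3]>=0 else "out",u.round(),cv2.contourArea(c),fit(d,c,z).round(1))
E
python3 - <<'E'
from h import *
s,d=view("top"); b,k=masks(d["image"]); mat=np.zeros_like(b); mat[95:345,130:460]=255
print("bright z12");rings(d,b&mat,.012)
print("dark z7");rings(d,k&mat,.007)
E
```

```text
bright z12
out [297. 272.] 188.0 [432.4 -21.7  35.4]
hole [297. 272.] 91.0 [432.6 -22.2  24.5]
out [214. 212.] 326.5 [569.2 169.7  72.1]
hole [221. 207.] 87.0 [580.7 151.4  24.6]
out [285. 168.] 500.0 [668.2   1.8  68. ]
hole [291. 171.] 79.0 [664.5 -10.6  23.7]
out [424. 142.] 323.0 [ 725.7 -322.4   51.5]
dark z7
out [363. 206.] 1343.5 [ 583.4 -176.4   95.9]
hole [364. 205.] 267.0 [ 584.5 -178.7   42.9]
```

Emit:
send_rows(jaw=[1,1,1,1,1], linear=[[0,0,0],[0,0,0],[0,0,0],[0,0,0],[0,0,0]], angular=[[0,0,4.3],[0,0,4.3],[0,0,4.3],[0,0,4.3],[0,0,4.3]], squeeze=90)

```text
t: 0.7
tool_pos: [0.1931, -0.488, 0.2141]
eef_rot: [-3.141, 0.002, 0.0]
contact_force: [0.0, -0.5, -0.7]
gripper_width: 0.0855
finger_force: 0.0
```

Emit:
send_rows(jaw=[1,1,1,1,1], linear=[[0.0314,-0.0318,0],[0.0314,-0.0318,0],[0.0314,-0.0318,0],[0.0314,-0.0318,0],[0.0314,-0.0318,0]], angular=[[0,0,0],[0,0,0],[0,0,0],[0,0,0],[0,0,0]])

```text
t: 1.2
tool_pos: [0.3508, -0.3275, 0.2142]
eef_rot: [-3.142, -0.002, -0.0]
contact_force: [-0.0, -1.3, 0.3]
gripper_width: 0.0856
finger_force: 0.0
```

Emit:
send_rows(jaw=[1,1,1,1,1], linear=[[0.0314,-0.0318,0.009],[0.0314,-0.0318,0.009],[0.0314,-0.0318,0.009],[0.0314,-0.0318,0.009],[0.0314,-0.0318,0.009]], angular=[[0,0,0],[0,0,0],[0,0,0],[0,0,0],[0,0,0]])

```text
t: 1.7
tool_pos: [0.5076, -0.1681, 0.1689]
eef_rot: [3.141, 0.003, -0.0]
contact_force: [-0.1, -1.1, 0.8]
gripper_width: 0.0856
finger_force: 0.0
```

Emit:
send_rows(jaw=[1,1,1,1,1], linear=[[0.0314,-0.0318,0.01],[0.0314,-0.0318,0.01],[0.0314,-0.0318,0.01],[0.0314,-0.0318,0.01],[0.0314,-0.0318,0.01]], angular=[[0,0,0],[0,0,0],[0,0,0],[0,0,0],[0,0,0]])

```text
t: 2.2
tool_pos: [0.6643, -0.0089, 0.1185]
eef_rot: [3.141, 0.003, -0.001]
contact_force: [-0.4, -0.7, 0.2]
gripper_width: 0.0852
finger_force: 0.0
```

```bash
python3 - <<'E'
from h import *
s,d=view("wrist"); print(s["t"],s["tool_pos"],s["qd"].round(2) if hasattr(s["qd"],"round") else s["qd"],s["q"]); cv2.imwrite("pics/w1.png",d["image"])
b,k=masks(d["image"]); rings(d,b,.012,300)
E
```

```text
2.2 [ 0.66433538 -0.00891004  0.11854175] [ 0.55  0.84  0.89  0.03 -0.01  0.55] [-1.14191703e-01  4.16316057e-01  3.42166934e-01  1.49707686e+00
 -1.66129930e-04  3.02566734e+00]
out [479. 308.] 845.5 [ 559.2 -201.4   49.8]
out [532. 267.] 368.0 [ 590.  -235.9   84.7]
out [242. 182.] 79659.5 [664.6  16.6 347.3]
hole [102. 285.] 370.5 [579.3 153.   21.8]
hole [304. 268.] 4106.0 [597.8 -31.9  69.8]
hole [234. 267.] 4139.5 [597.7  30.7  70. ]
hole [277. 198.] 443.0 [663.9  -9.   20.3]
hole [156. 201.] 5048.5 [659.4  93.1  70.2]
hole [ 83. 201.] 4842.0 [659.7 155.6  70. ]
hole [380. 201.] 5068.5 [660.3 -94.1  70.1]
hole [315. 207.] 2551.5 [657.9 -34.7  61.6]
hole [225. 203.] 3803.0 [658.5  34.6  63.9]
hole [467. 125.] 6050.0 [ 722.4 -156.4   70.1]
hole [ 69. 125.] 5956.5 [722.3 155.4  70. ]
hole [388. 124.] 6248.0 [722.4 -94.2  70. ]
hole [308. 123.] 6339.5 [722.8 -31.9  69.8]
hole [227. 123.] 6308.0 [722.7  30.8  69.8]
hole [147. 124.] 6153.5 [722.5  93.1  69.8]
```

View pics/w1.png

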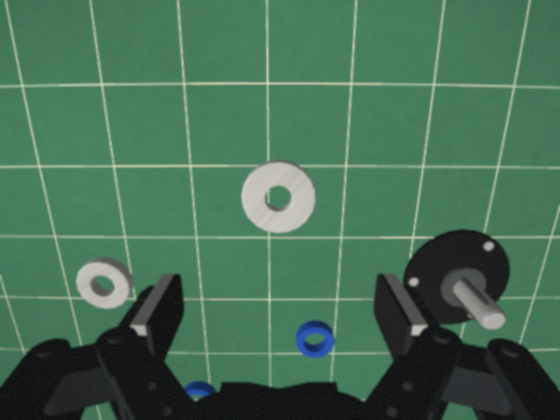

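Wrist view: the large ring is at (278,197), which is (664,-9) mm. The medium ring is on the left at (103,285), and the turntable is on the right at (458,277). The large ring sits between the jaws, so I descend.

Emit:
send_rows(jaw=[0.88,0.88,0.88,0.88,0.88], linear=[[0,-0.001,0.025],[0,0,0.025],[0,0,0.02],[0,0,0.012],[0,0,0.004]], angular=[[0,0,0],[0,0,0],[0,0,0],[0,0,0],[0,0,0]])

```text
t: 2.75
tool_pos: [0.6618, -0.0094, 0.0311]
eef_rot: [-3.141, -0.002, 0.006]
contact_force: [-0.5, -0.3, 0.2]
gripper_width: 0.0753
finger_force: 0.0
```

Emit:
send_rows(jaw=[0.88,0.88,0.88,0.88,0.88], linear=[[0,0,0],[0,0,0.002],[0,0,0.002],[0,0,0.002],[0,0,0]], angular=[[0,0,0],[0,0,0],[0,0,0],[0,0,0],[0,0,0]])

```text
t: 3.25
tool_pos: [0.6635, -0.0095, 0.0276]
eef_rot: [3.142, 0.002, 0.001]
contact_force: [-0.2, -0.5, -0.3]
gripper_width: 0.0754
finger_force: 0.0
```

```bash
python3 - <<'E'
from h import *
s,d=view("wrist"); print(s["tool_pos"],s["contact_force"])
_,e=view("side")
cv2.imwrite("pics/w2.png",np.hstack([cv2.resize(d["image"],(400,300)),cv2.resize(e["image"][190:280,180:300],(400,300),interpolation=cv2.INTER_CUBIC)]))
E
```

```text
[ 0.66354674 -0.00950301  0.02763371] [-0.23210617 -0.53555097 -0.30298994]
```

View pics/w2.png

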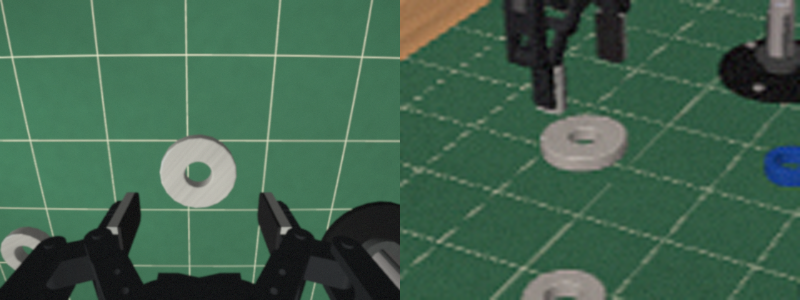

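```bash
python3 - <<'E'
from h import *
s,d=view("side")
for z in (0.005,.018,.03,.05,.063,.08): print(z,plane(d,[[225,222],[244,208]],z).round(3).tolist())
print(s["tool_pos"],s["q"],arm.tips_ahead,[a for a in dir(arm) if a[0]!='_'])
E
```

```text
0.005 [[0.712, -0.041, 0.005], [0.706, -0.126, 0.005]]
0.018 [[0.699, -0.022, 0.018], [0.694, -0.106, 0.018]]
0.03 [[0.687, -0.005, 0.03], [0.682, -0.086, 0.03]]
0.05 [[0.667, 0.024, 0.05], [0.662, -0.054, 0.05]]
0.063 [[0.654, 0.043, 0.063], [0.65, -0.033, 0.063]]
0.08 [[0.637, 0.067, 0.08], [0.633, -0.006, 0.08]]
[ 0.66347526 -0.00941814  0.02758427] [-1.15191036e-01  4.41772752e-01  1.94065276e-01  1.32289767e+00
  5.34555604e-06  3.02485905e+00] 0.022 ['Unreachable', 'hand_in', 'tips_ahead']
```

The near fingertip is at side-view pixel (225,222). Both cameras put the fingertips about 25–35 mm above the TCP height, well short of the stated 22 mm ahead of it. I'll trust the pictures and go lower in small steps, feeling for contact.

Emit:
send_rows(jaw=[0.88,0.88,0.88,0.88,0.88], linear=[[0,0,0.01],[0,0,0.01],[0,0,0.006],[0,0,0.004],[0,0,0]], angular=[[0,0,0],[0,0,0],[0,0,0],[0,0,0],[0,0,0]])

```text
t: 3.9
tool_pos: [0.6623, -0.0093, -0.0042]
eef_rot: [-3.141, -0.002, 0.004]
contact_force: [0.9, 0.4, 0.5]
gripper_width: 0.0748
finger_force: 0.0
```

```bash
python3 - <<'E'
from h import *
s,d=view("wrist"); print(s["tool_pos"],s["contact_force"])
_,e=view("side")
cv2.imwrite("pics/w3.png",np.hstack([cv2.resize(d["image"],(400,300)),cv2.resize(e["image"][190:280,180:300],(400,300),interpolation=cv2.INTER_CUBIC)]))
E
```

```text
[ 0.66230942 -0.00932511 -0.00416859] [0.87732093 0.44554817 0.51490921]
```

View pics/w3.png

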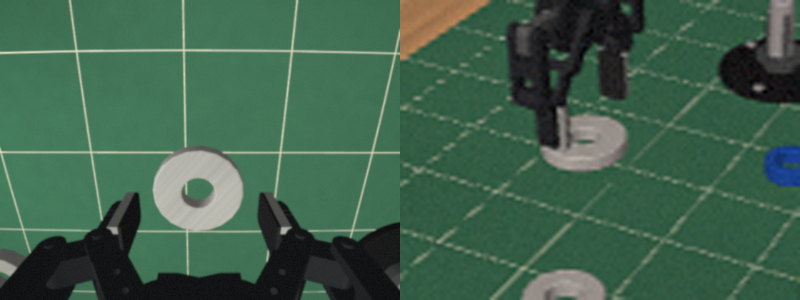

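The tip is now at crop (553,148), about 20 mm above the mat, and the ring is centred between the fingers. I keep going down gently.

Emit:
send_rows(jaw=[0.88,0.88,0.88,0.88,0.88], linear=[[0,0,0.005],[0,0,0.004],[0,0,0.003],[0,0,0],[0,0,0]], angular=[[0,0,0],[0,0,0],[0,0,0],[0,0,0],[0,0,0]])

```text
t: 4.5
tool_pos: [0.6633, -0.0094, -0.0148]
eef_rot: [-3.142, -0.002, 0.001]
contact_force: [0.2, 0.3, -0.3]
gripper_width: 0.075
finger_force: 0.0
```

Emit:
send_rows(jaw=[0.88,0.88,0.88,0.88,0.88], linear=[[0,0,0.001],[0,0,0.001],[0,0,0.001],[0,0,0],[0,0,0]], angular=[[0,0,0],[0,0,0],[0,0,0],[0,0,0],[0,0,0]])

```text
t: 5.0
tool_pos: [0.6634, -0.0095, -0.0176]
eef_rot: [-3.142, -0.002, 0.0]
contact_force: [0.1, -0.0, -0.1]
gripper_width: 0.0751
finger_force: 0.0
```

```bash
python3 - <<'E'
from h import *
s,e=view("side"); print(s["tool_pos"],s["contact_force"])
cv2.imwrite("pics/w4.png",cv2.resize(e["image"][200:260,190:270],(800,600),interpolation=cv2.INTER_CUBIC))
E
```

```text
[ 0.66337215 -0.00945226 -0.01762874] [ 0.05487062 -0.04132146 -0.0769566 ]
```

View pics/w4.png

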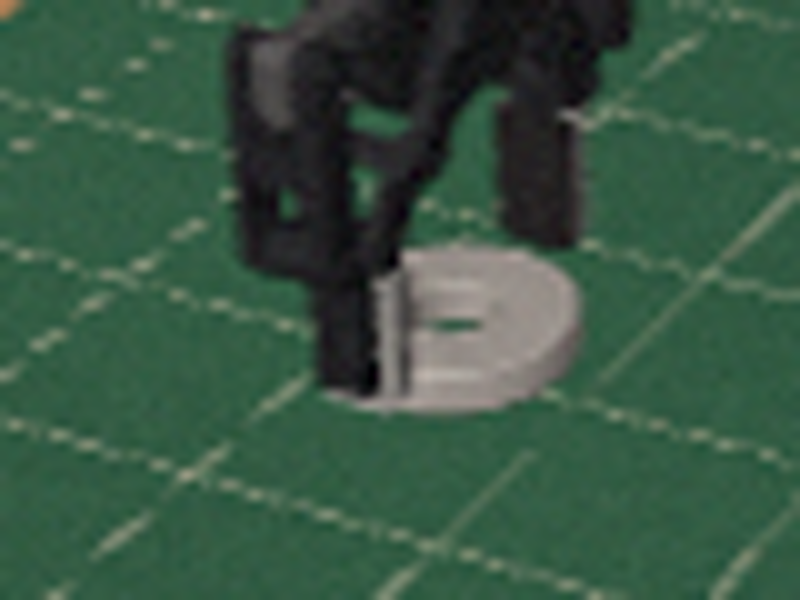

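The tips are beside the ring at crop (350,390), a few mm above the mat. I feel for the mat.

Emit:
send_rows(jaw=[0.88,0.88,0.88,0.88,0.88], linear=[[0,0,0.001],[0,0,0.001],[0,0,0.001],[0,0,0],[0,0,0]], angular=[[0,0,0],[0,0,0],[0,0,0],[0,0,0],[0,0,0]])

```text
t: 5.55
tool_pos: [0.6633, -0.0094, -0.0207]
eef_rot: [3.142, 0.002, -0.0]
contact_force: [-0.4, -0.1, -0.2]
gripper_width: 0.0753
finger_force: 0.0
```

Emit:
send_rows(jaw=[0.88,0.88,0.88,0.88,0.88], linear=[[0,0,0.001],[0,0,0.001],[0,0,0],[0,0,0],[0,0,0]], angular=[[0,0,0],[0,0,0],[0,0,0],[0,0,0],[0,0,0]])

```text
t: 6.05
tool_pos: [0.6634, -0.0094, -0.0226]
eef_rot: [-3.142, -0.002, -0.0]
contact_force: [-0.4, -0.4, -0.4]
gripper_width: 0.0752
finger_force: 0.0
```

Emit:
send_rows(jaw=[0.88,0.88,0.88,0.88,0.88], linear=[[0,0,0.001],[0,0,0.001],[0,0,0],[0,0,0],[0,0,0]], angular=[[0,0,0],[0,0,0],[0,0,0],[0,0,0],[0,0,0]])

```text
t: 6.55
tool_pos: [0.6634, -0.0095, -0.0246]
eef_rot: [-3.142, -0.002, 0.0]
contact_force: [0.0, 0.2, -0.4]
gripper_width: 0.0752
finger_force: 0.0
```

Emit:
send_rows(jaw=[0.88,0.88,0.88,0.88,0.88], linear=[[0,0,0.001],[0,0,0],[0,0,0.001],[0,0,0],[0,0,0]], angular=[[0,0,0],[0,0,0],[0,0,0],[0,0,0],[0,0,0]])

```text
t: 7.05
tool_pos: [0.6636, -0.0095, -0.0261]
eef_rot: [3.142, 0.002, 0.001]
contact_force: [-1.5, -0.3, 3.0]
gripper_width: 0.075
finger_force: 1.4
```

Emit:
send_rows(jaw=[0.88,0.88,0,0,0], linear=[[0,0,-0.004],[0,0,-0.002],[0,0,0],[0,0,0],[0,0,0]], angular=[[0,0,0],[0,0,0],[0,0,0],[0,0,0],[0,0,0]], squeeze=80)

```text
t: 7.55
tool_pos: [0.6645, -0.0095, -0.0192]
eef_rot: [3.141, 0.003, 0.004]
contact_force: [-0.8, 0.5, 5.6]
gripper_width: 0.0581
finger_force: 86.0
```

Emit:
send_rows(jaw=[0,0,0,0,0], linear=[[0,0,0],[0,0,0],[0,0,0],[0,0,0],[0,0,0]], angular=[[0,0,0],[0,0,0],[0,0,0],[0,0,0],[0,0,0]])

```text
t: 8.05
tool_pos: [0.6645, -0.0096, -0.0192]
eef_rot: [3.141, 0.002, 0.004]
contact_force: [-0.4, 0.0, 6.6]
gripper_width: 0.0578
finger_force: 86.0
```

```bash
python3 - <<'E'
from h import *
s,d=view("wrist"); print(s["tool_pos"],s["contact_force"],s["wrist_torque"],s["finger_force"])
b,k=masks(d["image"]); b=cv2.morphologyEx(b,cv2.MORPH_OPEN,np.ones((7,7)))
rings(d,b,.012,300)
_,e=view("side")
cv2.imwrite("pics/w5.png",np.hstack([cv2.resize(d["image"][150:360,140:420],(400,300)),cv2.resize(e["image"][200:260,190:270],(400,300),interpolation=cv2.INTER_CUBIC)]))
E
```

```text
[ 0.66450595 -0.00959829 -0.01918383] [-0.36991732  0.01482637  6.59300765] [0.04211675 0.09324977 0.03212495] 86.00511375814676
out [276. 285.] 13182.5 [664.4  -9.3  61.5]
hole [276. 288.] 1527.5 [664.8  -8.8  21.1]
```

View pics/w5.png

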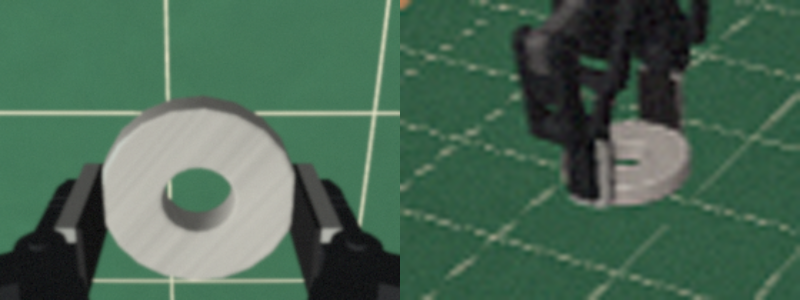

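The ring is gripped centrally: its circle is at (276,285) in the wrist frame, with a fit of 61.5 mm at (664.4,-9.3), matching the TCP xy. I lift and move to just short of the spindle for a close look.

Emit:
send_rows(jaw=[0,0,0,0,0], linear=[[0,0,-0.01],[0,0,-0.02],[0,0,-0.03],[0,0,-0.025],[0,0,-0.01]], angular=[[0,0,0],[0,0,0],[0,0,0],[0,0,0],[0,0,0]])

```text
t: 8.65
tool_pos: [0.6649, -0.0096, 0.0775]
eef_rot: [3.141, 0.002, 0.007]
contact_force: [1.2, -0.3, -1.3]
gripper_width: 0.0578
finger_force: 85.5
```

Emit:
send_rows(jaw=[0,0,0,0,0], linear=[[-0.028,0.034,0],[-0.028,0.034,0],[-0.028,0.034,0],[-0.028,0.034,0],[-0.028,0.032,0]], angular=[[0,0,0],[0,0,0],[0,0,0],[0,0,0],[0,0,0]])

```text
t: 9.15
tool_pos: [0.5216, -0.1785, 0.0731]
eef_rot: [-3.141, -0.003, 0.003]
contact_force: [0.3, -0.3, -1.2]
gripper_width: 0.0581
finger_force: 85.5
```

Emit:
send_rows(jaw=[0,0,0,0,0], linear=[[0,0,0],[0,0,0],[0,0,0],[0,0,0],[0,0,0]], angular=[[0,0,0],[0,0,0],[0,0,0],[0,0,0],[0,0,0]])

```text
t: 9.65
tool_pos: [0.5243, -0.1767, 0.0742]
eef_rot: [-3.141, -0.005, 0.0]
contact_force: [-0.1, -0.4, -0.8]
gripper_width: 0.058
finger_force: 85.6
```

```bash
python3 - <<'E'
from h import *
s,d=view("wrist"); print(s["tool_pos"],s["eef_rot"],s["contact_force"],s["gripper_width"])
b,k=masks(d["image"]); cv2.imwrite("pics/w6.png",d["image"])
print("dark .007");rings(d,k,.007,1000)
print("bright .066");rings(d,cv2.morphologyEx(b,cv2.MORPH_OPEN,np.ones((7,7))),.066,300)
E
```

```text
[ 0.52434423 -0.17666919  0.07424581] [-3.14139654e+00 -5.46193741e-03  9.49349055e-05] [-0.12990308 -0.38080841 -0.75800912] 0.05801522124793504
dark .007
out [269. 362.] 27787.0 [ 311.9 -178.4  308.8]
out [274. 130.] 16431.0 [ 583.5 -176.    94.2]
hole [276. 132.] 3489.5 [ 581.1 -175.4   43.8]
bright .066
out [ 80. 318.] 634.0 [475.3 -58.   23.9]
out [277. 284.] 13340.5 [ 499.9 -176.3   80.6]
hole [276. 288.] 1438.0 [ 500.2 -175.4   26.7]
out [274. 143.] 1006.5 [ 582.6 -174.5   17.7]
```

View pics/w6.png

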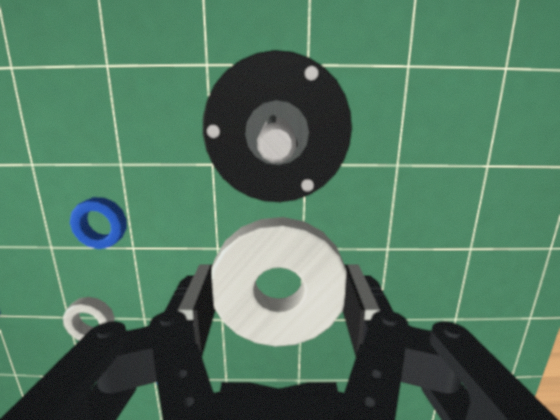

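The plate centre is at (274,130) and the spindle top at (274,143), which puts the axis near (583.3,-175.5) mm. The ring is held at (277,284) and centred. I move over the axis and down to just above the tip.

Emit:
send_rows(jaw=[0,0,0,0,0], linear=[[0.02,-0.0012,0],[0.025,0,0],[0.014,0,0],[0,0,0.01],[0,0,0.01]], angular=[[0,0,0],[0,0,0],[0,0,0],[0,0,0],[0,0,0]])

```text
t: 10.2
tool_pos: [0.5827, -0.1759, 0.0537]
eef_rot: [3.142, 0.004, -0.001]
contact_force: [0.3, -0.8, -1.6]
gripper_width: 0.0578
finger_force: 85.6
```

Emit:
send_rows(jaw=[0,0,0,0,0], linear=[[0,0,0.002],[0,0,0],[0,0,0],[0,0,0],[0,0,0]], angular=[[0,0,0],[0,0,0],[0,0,0],[0,0,0],[0,0,0]])

```text
t: 10.7
tool_pos: [0.5829, -0.1766, 0.0531]
eef_rot: [3.141, 0.002, 0.002]
contact_force: [-0.5, -0.2, -0.7]
gripper_width: 0.0583
finger_force: 85.6
```

```bash
python3 - <<'E'
from h import *
s,d=view("wrist"); print(s["tool_pos"],s["eef_rot"],s["contact_force"])
b,k=masks(d["image"]); zt=s["tool_pos"][2]+.0312
rings(d,cv2.morphologyEx(b,cv2.MORPH_OPEN,np.ones((5,5))),zt,300)
cv2.imwrite("pics/w7.png",cv2.resize(d["image"][190:370,160:400],(800,600)))
E
```

```text
[ 0.58289245 -0.17661877  0.05307568] [3.14114766e+00 2.03499589e-03 1.60395613e-03] [-0.50201832 -0.18697948 -0.68277537]
out [276. 285.] 13225.0 [ 583.3 -176.4   61.4]
hole [276. 291.] 1069.0 [ 582.5 -175.9   18.5]
out [542.  18.] 1455.0 [ 690.7 -268.2   16.1]
out [490.  32.] 1135.0 [ 688.8 -254.2   19.7]
```

View pics/w7.png

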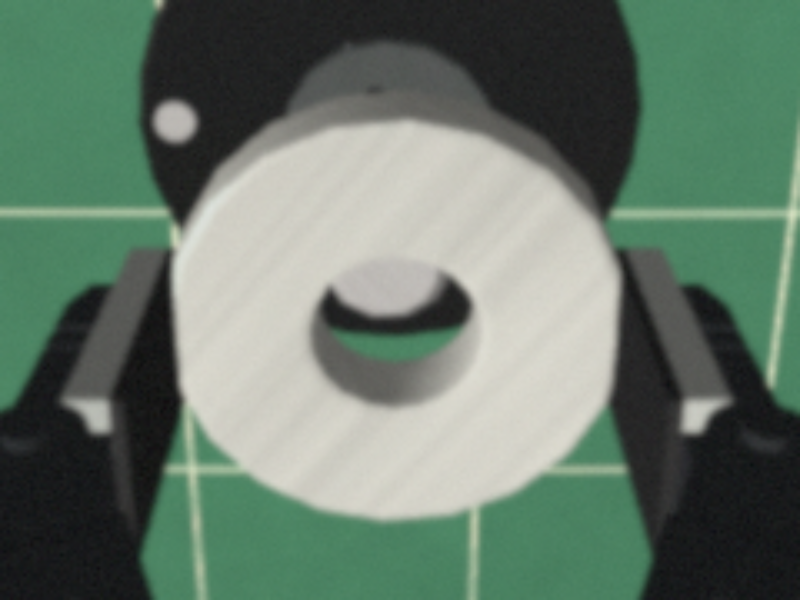

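The spindle tip is visible through the bore at crop (388,285), against a bore centre of about (394,330). The ring needs about +1 mm in world y and a hair less in x. I correct and descend.

Emit:
send_rows(jaw=[0,0,0,0,0], linear=[[-0.0004,-0.001,0.003],[0,0,0.002],[0,0,0.002],[0,0,0.001],[0,0,0.001]], angular=[[0,0,0],[0,0,0],[0,0,0],[0,0,0],[0,0,0]])

```text
t: 11.25
tool_pos: [0.5822, -0.1753, 0.0431]
eef_rot: [-3.141, -0.002, 0.001]
contact_force: [-0.1, -0.3, -1.4]
gripper_width: 0.0582
finger_force: 85.6
```

Emit:
send_rows(jaw=[0,0,0,0,0], linear=[[0,0,0.001],[0,0,0.001],[0,0,0.001],[0,0,0.001],[0,0,0]], angular=[[0,0,0],[0,0,0],[0,0,0],[0,0,0],[0,0,0]])

```text
t: 11.75
tool_pos: [0.5821, -0.1753, 0.0392]
eef_rot: [-3.141, -0.002, 0.0]
contact_force: [0.3, -1.2, -1.1]
gripper_width: 0.0582
finger_force: 85.6
```

Threaded, with almost no force. Now over the strips.

Emit:
send_rows(jaw=[0,0,0,0,0], linear=[[0,0,0.001],[0,0,0.001],[0,0,0.001],[0,0,0.001],[0,0,0.001]], angular=[[0,0,0],[0,0,0],[0,0,0],[0,0,0],[0,0,0]])

```text
t: 12.25
tool_pos: [0.5823, -0.1753, 0.0343]
eef_rot: [-3.142, -0.002, -0.0]
contact_force: [-1.1, -0.0, -0.8]
gripper_width: 0.0581
finger_force: 85.6
```

Emit:
send_rows(jaw=[0,0,0,0,0], linear=[[0,0,0.001],[0,0,0.001],[0,0,0.001],[0,0,0.001],[0,0,0.001]], angular=[[0,0,0],[0,0,0],[0,0,0],[0,0,0],[0,0,0]])

```text
t: 12.75
tool_pos: [0.5828, -0.1754, 0.03]
eef_rot: [3.141, 0.003, 0.002]
contact_force: [1.0, -0.5, 1.5]
gripper_width: 0.0581
finger_force: 85.8
```

Emit:
send_rows(jaw=[0,0,0,0,0], linear=[[0,0,0.001],[0,0,0.001],[0,0,0.001],[0,0,0.001],[0,0,0.001]], angular=[[0,0,0],[0,0,0],[0,0,0],[0,0,0],[0,0,0]])

```text
t: 13.25
tool_pos: [0.5826, -0.1754, 0.0246]
eef_rot: [3.141, 0.002, 0.001]
contact_force: [0.9, 1.0, 2.5]
gripper_width: 0.0578
finger_force: 85.9
```

Emit:
send_rows(jaw=[0,0,0,0,0], linear=[[0,0,0.0015],[0,0,0.0015],[0,0,0.0015],[0,0,0.0015],[0,0,0.0015]], angular=[[0,0,0],[0,0,0],[0,0,0],[0,0,0],[0,0,0]])

```text
t: 13.75
tool_pos: [0.5825, -0.1754, 0.0169]
eef_rot: [3.141, 0.002, 0.001]
contact_force: [2.1, 0.5, 2.2]
gripper_width: 0.058
finger_force: 85.9
```

Emit:
send_rows(jaw=[0,0,0,0,0], linear=[[0,0,0.0015],[0,0,0.0015],[0,0,0.0015],[0,0,0.0015],[0,0,0.0015]], angular=[[0,0,0],[0,0,0],[0,0,0],[0,0,0],[0,0,0]])

```text
t: 14.25
tool_pos: [0.5824, -0.1754, 0.0094]
eef_rot: [3.141, 0.002, 0.001]
contact_force: [1.5, 0.3, 3.1]
gripper_width: 0.0577
finger_force: 85.9
```

Emit:
send_rows(jaw=[0,0,0,0,0], linear=[[0,0,0.001],[0,0,0.001],[0,0,0.001],[0,0,0.001],[0,0,0.0]], angular=[[0,0,0],[0,0,0],[0,0,0],[0,0,0],[0,0,0]])

```text
t: 14.75
tool_pos: [0.5823, -0.1754, 0.0052]
eef_rot: [3.142, 0.002, 0.0]
contact_force: [2.0, 1.0, 1.5]
gripper_width: 0.0581
finger_force: 85.9
```

Emit:
send_rows(jaw=[0,0,0,0,0], linear=[[0,0,0.001],[0,0,0.001],[0,0,0.001],[0,0,0.0],[0,0,0.0]], angular=[[0,0,0],[0,0,0],[0,0,0],[0,0,0],[0,0,0]])

```text
t: 15.25
tool_pos: [0.5823, -0.1754, 0.0022]
eef_rot: [3.142, 0.002, 0.0]
contact_force: [3.1, 0.1, 1.9]
gripper_width: 0.0579
finger_force: 85.9
```

Emit:
send_rows(jaw=[0,0,0,0,0], linear=[[0,0,0.001],[0,0,0.001],[0,0,0.001],[0,0,0.0],[0,0,0.0]], angular=[[0,0,0],[0,0,0],[0,0,0],[0,0,0],[0,0,0]])

```text
t: 15.75
tool_pos: [0.5823, -0.1754, -0.0003]
eef_rot: [3.141, 0.002, 0.0]
contact_force: [1.7, 0.9, 4.8]
gripper_width: 0.0579
finger_force: 86.2
```

Emit:
send_rows(jaw=[0,0,0,0,0], linear=[[0,0,0.001],[0,0,0.0],[0,0,0.0],[0,0,0.0],[0,0,0.0]], angular=[[0,0,0],[0,0,0],[0,0,0],[0,0,0],[0,0,0]])

```text
t: 16.25
tool_pos: [0.5824, -0.1754, -0.0003]
eef_rot: [3.141, 0.002, 0.001]
contact_force: [0.1, 1.4, 8.6]
gripper_width: 0.0579
finger_force: 86.7
```

Emit:
send_rows(jaw=[0,0,0,0,0], linear=[[0,0,0.001],[0,0,0.0],[0,0,0.0],[0,0,0.0],[0,0,0.0]], angular=[[0,0,0],[0,0,0],[0,0,0],[0,0,0],[0,0,0]])

```text
t: 16.75
tool_pos: [0.5824, -0.1754, -0.0004]
eef_rot: [3.141, 0.003, 0.001]
contact_force: [-2.0, 1.0, 11.6]
gripper_width: 0.0573
finger_force: 87.1
```

It's hard against the seat at about 3.5 N/mm. I press to about 17.5 N and hold.

Emit:
send_rows(jaw=[0,0,0,0,0], linear=[[0,0,0.0009],[0,0,0.0008],[0,0,0.0],[0,0,0.0],[0,0,0.0]], angular=[[0,0,0],[0,0,0],[0,0,0],[0,0,0],[0,0,0]])

```text
t: 17.25
tool_pos: [0.5824, -0.1754, -0.0004]
eef_rot: [3.141, 0.003, 0.002]
contact_force: [-4.5, 2.9, 17.8]
gripper_width: 0.0581
finger_force: 87.8
```

Emit:
send_rows(jaw=[0,0,0,0,0], linear=[[0,0,0.0],[0,0,0.0],[0,0,0.0],[0,0,0.0],[0,0,0.0]], angular=[[0,0,0],[0,0,0],[0,0,0],[0,0,0],[0,0,0]])

```text
t: 17.75
tool_pos: [0.5825, -0.1754, -0.0003]
eef_rot: [3.141, 0.003, 0.002]
contact_force: [-3.8, 3.3, 17.8]
gripper_width: 0.0582
finger_force: 87.8
```

Emit:
send_rows(jaw=[0,0,0.88,0.88,0.88], linear=[[0,0,-0.0025],[0,0,-0.002],[0,0,0.0],[0,0,0.0],[0,0,0.0]], angular=[[0,0,0],[0,0,0],[0,0,0],[0,0,0],[0,0,0]])

```text
t: 18.25
tool_pos: [0.5807, -0.1749, -0.0013]
eef_rot: [-3.141, -0.002, 0.006]
contact_force: [0.1, 0.2, -1.2]
gripper_width: 0.0751
finger_force: 0.0
```

Emit:
send_rows(jaw=[0.88,0.88,0.88,0.88,0.88], linear=[[0,0,-0.005],[0,0,-0.015],[0,0,-0.025],[0,0,-0.03],[0,0,-0.015]], angular=[[0,0,0],[0,0,0],[0,0,0],[0,0,0],[0,0,0]])

```text
t: 18.75
tool_pos: [0.5842, -0.1762, 0.0949]
eef_rot: [3.139, 0.002, 0.009]
contact_force: [0.4, -0.8, 0.7]
gripper_width: 0.0749
finger_force: 0.0
```

Emit:
send_rows(jaw=[0.88,0.88,0.88,0.88,0.88], linear=[[0,-0.035,0],[0,-0.04,0],[0,-0.045,0],[0,-0.045,0],[0,-0.045,0]], angular=[[0,0,0],[0,0,0],[0,0,0],[0,0,0],[0,0,0]])

```text
t: 19.25
tool_pos: [0.582, 0.0361, 0.091]
eef_rot: [3.142, 0.002, 0.002]
contact_force: [0.3, 0.5, 0.1]
gripper_width: 0.0752
finger_force: 0.0
```

Emit:
send_rows(jaw=[0.88,0.88,0.88,0.88,0.88], linear=[[-0.001,-0.045,0],[-0.001,-0.04,0],[-0.001,-0.025,0],[0,-0.007,0],[0,0,0]], angular=[[0,0,0],[0,0,0],[0,0,0],[0,0,0],[0,0,0]])

```text
t: 19.75
tool_pos: [0.5788, 0.1133, 0.0913]
eef_rot: [-3.109, -0.098, 0.002]
contact_force: [-0.4, 0.3, 0.2]
gripper_width: 0.075
finger_force: 0.0
```

```bash
python3 - <<'E'
from h import *
s,d=view("wrist"); print(s["t"],s["tool_pos"],s["eef_rot"],s["contact_force"])
b,k=masks(d["image"]); 
rings(d,cv2.morphologyEx(b,cv2.MORPH_OPEN,np.ones((7,7))),.012,300)
s,d=view("top"); b,k=masks(d["image"]); b[:150]=0;b[260:]=0; b[:,:320]=0;b[:,400:]=0
print("top, seated ring"); rings(d,b,.031,30)
E
```

```text
19.75 [0.57882215 0.11331396 0.09126209] [-3.10903971e+00 -9.78836574e-02  1.71700985e-03] [-0.39882699  0.27961417  0.17277803]
out [230. 204.] 3237.0 [579.4 152.6  49.7]
hole [229. 203.] 607.5 [579.6 153.   21.5]
top, seated ring
out [365. 204.] 535.0 [ 583.2 -176.5   59.2]
hole [366. 207.] 34.0 [ 577.8 -177.5   16.8]
```

Joint 6 has hit its range limit: q6 = q1+π at this yaw. I turn the tool back about 21° and carry on.

Emit:
send_rows(jaw=[0.8,0.8,0.8,0.8,0.8], linear=[[0,0,0],[0,0,0],[0,0,0],[0,0,0],[0,0,0]], angular=[[0,0,-7],[0,0,-7],[0,0,-7],[0,0,0],[0,0,0]])

```text
t: 20.35
tool_pos: [0.5787, 0.1131, 0.0911]
eef_rot: [-3.04, -0.658, -0.007]
contact_force: [0.5, -0.8, 0.4]
gripper_width: 0.068
finger_force: 0.0
```

```bash
cat >> h.py <<'E'
def totool(s,x,y):
    R=Rot.from_rotvec(s["eef_rot"]).as_matrix(); v=np.array([x/1000-s["tool_pos"][0],y/1000-s["tool_pos"][1],0])
    print("pos",s["tool_pos"].round(4),"yaw",np.degrees(np.arctan2(R[1,0],R[0,0])).round(2),"tilt",R[2,:2].round(4),"q6",s["q"][5].round(3),"F",s["contact_force"].round(1),"tool move mm",(R.T@v*1000).round(1))
E
python3 - <<'E'
from h import *
totool(read_state(),579.4,152.8)
E
```

```text
pos [0.5787 0.1131 0.0911] yaw 24.42 tilt [ 0.0109 -0.0296] q6 2.777 F [ 0.5 -0.8  0.4] tool move mm [ 17.  -35.9   1.2]
```

Emit:
send_rows(jaw=[0.8,0.8,0.8,0.8,0.8], linear=[[0,0,0],[0.008,-0.018,0],[0.009,-0.018,0],[0,0,0.02],[0,0,0]], angular=[[-1.7,-0.6,0],[0,0,0],[0,0,0],[0,0,0],[0,0,0]])

```text
t: 20.85
tool_pos: [0.577, 0.1538, 0.0684]
eef_rot: [-3.069, -0.669, 0.007]
contact_force: [-0.9, -1.0, -1.5]
gripper_width: 0.0685
finger_force: 0.0
```

```bash
python3 - <<'E'
from h import *
s,d=view("wrist")
b,k=masks(d["image"]); 
rings(d,cv2.morphologyEx(b,cv2.MORPH_OPEN,np.ones((7,7))),.012,300)
totool(s,579.4,152.8)
E
```

```text
out [282. 214.] 3966.5 [579.9 153.2  50.2]
hole [281. 215.] 664.5 [579.9 154.   20.6]
pos [0.577  0.1538 0.0684] yaw 24.59 tilt [-0.0043 -0.0013] q6 2.861 F [-0.9 -1.  -1.5] tool move mm [ 1.8  1.9 -0. ]
```

Emit:
send_rows(jaw=[0.8,0.8,0.8,0.8,0.8], linear=[[0.0005,0,0.02],[0,0,0.025],[0,0,0.02],[0,0,0.012],[0,0,0.003]], angular=[[0,0,0],[0,0,0],[0,0,0],[0,0,0],[0,0,0]])

```text
t: 21.4
tool_pos: [0.5784, 0.1535, -0.0102]
eef_rot: [-3.069, -0.669, 0.004]
contact_force: [-0.1, -0.0, -0.3]
gripper_width: 0.0683
finger_force: 0.0
```

Emit:
send_rows(jaw=[0.8,0.8,0.8,0.8,0.8], linear=[[0,0,0],[0,0,0],[0,0,0],[0,0,0],[0,0,0]], angular=[[0,0,0],[0,0,0],[0,0,0],[0,0,0],[0,0,0]])

```text
t: 21.9
tool_pos: [0.58, 0.1543, -0.0082]
eef_rot: [-3.069, -0.671, -0.003]
contact_force: [-1.3, 0.4, -0.8]
gripper_width: 0.0687
finger_force: 0.0
```

```bash
python3 - <<'E'
from h import *
s,d=view("wrist")
b,k=masks(d["image"]); 
rings(d,cv2.morphologyEx(b,cv2.MORPH_OPEN,np.ones((7,7))),.012,600)
totool(s,579.8,153.3)
E
```

```text
out [281. 275.] 7812.5 [580.3 153.6  50.3]
hole [279. 277.] 1249.0 [580.1 154.4  20.3]
pos [ 0.58    0.1543 -0.0082] yaw 24.67 tilt [0.0018 0.0002] q6 2.859 F [-1.3  0.4 -0.8] tool move mm [-0.6  0.8 -0. ]
```

Emit:
send_rows(jaw=[0.8,0.8,0,0,0], linear=[[0,0,0.002],[0,0,0.002],[0,0,0],[0,0,0],[0,0,0]], angular=[[0,0,0],[0,0,0],[0,0,0],[0,0,0],[0,0,0]])

```text
t: 22.45
tool_pos: [0.5799, 0.1543, -0.0125]
eef_rot: [-3.069, -0.671, -0.002]
contact_force: [-1.2, -0.6, 1.9]
gripper_width: 0.0458
finger_force: 82.0
```

Emit:
send_rows(jaw=[0,0,0,0,0], linear=[[0,0,0],[0,0,0],[0,0,0],[0,0,0],[0,0,0]], angular=[[0,0,0],[0,0,0],[0,0,0],[0,0,0],[0,0,0]])

```text
t: 22.95
tool_pos: [0.5798, 0.1543, -0.0125]
eef_rot: [-3.069, -0.671, -0.002]
contact_force: [-1.0, 0.0, 3.8]
gripper_width: 0.0456
finger_force: 82.1
```

```bash
python3 - <<'E'
from h import *
s,d=view("wrist")
b,k=masks(d["image"]); 
rings(d,cv2.morphologyEx(b,cv2.MORPH_OPEN,np.ones((7,7))),.012,600)
totool(s,580.3,153.6)
E
```

```text
out [278. 277.] 8042.5 [580.5 155.4  49.8]
hole [275. 279.] 1314.0 [580.2 156.2  20.3]
pos [ 0.5798  0.1543 -0.0125] yaw 24.67 tilt [0.0013 0.0001] q6 2.859 F [-1.   0.   3.8] tool move mm [0.1 0.8 0. ]
```

Emit:
send_rows(jaw=[0,0,0,0,0], linear=[[0,0,-0.01],[0,0,-0.02],[0,0,-0.03],[0,0,-0.03],[0,0,-0.01]], angular=[[0,0,0],[0,0,0],[0,0,0],[0,0,0],[0,0,0]])

```text
t: 23.5
tool_pos: [0.5814, 0.1545, 0.0909]
eef_rot: [3.069, 0.671, 0.009]
contact_force: [0.3, -0.3, 0.5]
gripper_width: 0.0455
finger_force: 81.8
```

Emit:
send_rows(jaw=[0,0,0,0,0], linear=[[-0.014,0.03,0],[-0.014,0.031,0],[-0.014,0.031,0],[-0.014,0.031,0],[-0.014,0.031,0]], angular=[[0,0,0],[0,0,0],[0,0,0],[0,0,0],[0,0,0]])

```text
t: 24.0
tool_pos: [0.5791, -0.0161, 0.0857]
eef_rot: [-3.068, -0.671, 0.002]
contact_force: [0.3, 0.6, -0.8]
gripper_width: 0.0453
finger_force: 81.8
```

Emit:
send_rows(jaw=[0,0,0,0,0], linear=[[-0.014,0.031,0],[-0.014,0.031,0],[-0.014,0.031,0],[-0.014,0.031,0],[-0.01,0.023,0]], angular=[[0,0,0],[0,0,0],[0,0,0],[0,0,0],[0,0,0]])

```text
t: 24.5
tool_pos: [0.5804, -0.178, 0.0855]
eef_rot: [-3.068, -0.669, 0.002]
contact_force: [-0.0, 0.4, -0.5]
gripper_width: 0.0456
finger_force: 81.8
```

Emit:
send_rows(jaw=[0,0,0,0,0], linear=[[0,0,0],[0,0,0],[0,0,0],[0,0,0],[0,0,0]], angular=[[0,0,0],[0,0,0],[0,0,0],[0,0,0],[0,0,0]])

```text
t: 25.0
tool_pos: [0.5815, -0.175, 0.087]
eef_rot: [-3.068, -0.673, -0.001]
contact_force: [-0.0, 0.7, -0.7]
gripper_width: 0.0453
finger_force: 81.9
```

```bash
python3 - <<'E'
from h import *
s,d=view("wrist")
b,k=masks(d["image"]); zt=s["tool_pos"][2]+.0245
rings(d,cv2.morphologyEx(b,cv2.MORPH_OPEN,np.ones((5,5))),zt,100)
totool(s,581.7,-176)
E
```

```text
out [ 33. 291.] 1374.5 [526.9 -71.5  22.2]
hole [ 34. 292.] 384.5 [526.4 -71.4  11.7]
out [281. 246.] 11891.0 [ 591.2 -169.    58.1]
hole [276. 279.] 1264.5 [ 582.2 -172.9   19.8]
out [523. 119.] 448.5 [ 689.  -233.9   12.1]
out [548. 132.] 1690.0 [ 689.3 -246.6   21.7]
out [510. 118.] 1112.5 [ 687.6 -233.4   24.5]
pos [ 0.5815 -0.175   0.087 ] yaw 24.76 tilt [ 0.0006 -0.0004] q6 2.306 F [-0.   0.7 -0.7] tool move mm [-0.3  0.9 -0. ]
```

Emit:
send_rows(jaw=[0,0,0,0,0], linear=[[-0.0009,0.0012,0.01],[0,0,0.01],[0,0,0.006],[0,0,0.004],[0,0,0.002]], angular=[[0,0,0],[0,0,0],[0,0,0],[0,0,0],[0,0,0]])

```text
t: 25.55
tool_pos: [0.5806, -0.1773, 0.0539]
eef_rot: [-3.068, -0.671, 0.001]
contact_force: [-0.5, 0.4, -0.4]
gripper_width: 0.0456
finger_force: 81.9
```

Emit:
send_rows(jaw=[0,0,0,0,0], linear=[[0,0,0.001],[0,0,0.001],[0,0,0.001],[0,0,0.001],[0,0,0]], angular=[[0,0,0],[0,0,0],[0,0,0],[0,0,0],[0,0,0]])

```text
t: 26.05
tool_pos: [0.5815, -0.1776, 0.0513]
eef_rot: [-3.069, -0.671, -0.002]
contact_force: [0.8, 0.0, 0.5]
gripper_width: 0.0452
finger_force: 81.9
```

Emit:
send_rows(jaw=[0,0,0,0,0], linear=[[0,0,0.001],[0,0,0.001],[0,0,0.001],[0,0,0],[0,0,0]], angular=[[0,0,0],[0,0,0],[0,0,0],[0,0,0],[0,0,0]])

```text
t: 26.55
tool_pos: [0.5819, -0.1769, 0.0481]
eef_rot: [-3.068, -0.672, -0.003]
contact_force: [2.8, 3.6, 1.7]
gripper_width: 0.0456
finger_force: 82.0
```

It has entered, with a side force toward +x +y. I ease the ring that way by about 1.2 mm and continue.

Emit:
send_rows(jaw=[0,0,0,0,0], linear=[[0.0011,-0.0006,0],[0,0,0.001],[0,0,0.001],[0,0,0.001],[0,0,0]], angular=[[0,0,0],[0,0,0],[0,0,0],[0,0,0],[0,0,0]])

```text
t: 27.05
tool_pos: [0.5818, -0.1767, 0.0447]
eef_rot: [-3.069, -0.671, -0.0]
contact_force: [0.2, 1.5, 0.3]
gripper_width: 0.0455
finger_force: 81.9
```

Emit:
send_rows(jaw=[0,0,0,0,0], linear=[[0,0,0.001],[0,0,0.001],[0,0,0.001],[0,0,0.001],[0,0,0.001]], angular=[[0,0,0],[0,0,0],[0,0,0],[0,0,0],[0,0,0]])

```text
t: 27.55
tool_pos: [0.582, -0.1767, 0.0399]
eef_rot: [-3.069, -0.671, -0.001]
contact_force: [1.6, 0.4, 0.5]
gripper_width: 0.0456
finger_force: 82.0
```

Emit:
send_rows(jaw=[0,0,0,0,0], linear=[[0,0,0.001],[0,0,0.001],[0,0,0.001],[0,0,0.001],[0,0,0.001]], angular=[[0,0,0],[0,0,0],[0,0,0],[0,0,0],[0,0,0]])

```text
t: 28.05
tool_pos: [0.5824, -0.1766, 0.0352]
eef_rot: [3.069, 0.671, 0.002]
contact_force: [3.6, 1.9, 1.9]
gripper_width: 0.0458
finger_force: 82.1
```

Emit:
send_rows(jaw=[0,0,0,0,0], linear=[[0,0,0.0012],[0,0,0.0012],[0,0,0.0012],[0,0,0.0012],[0,0,0.0012]], angular=[[0,0,0],[0,0,0],[0,0,0],[0,0,0],[0,0,0]])

```text
t: 28.55
tool_pos: [0.5822, -0.1765, 0.0291]
eef_rot: [-3.069, -0.671, -0.002]
contact_force: [2.3, 1.3, 1.9]
gripper_width: 0.0453
finger_force: 82.1
```

Emit:
send_rows(jaw=[0,0,0,0,0], linear=[[0,0,0.0012],[0,0,0.0012],[0,0,0.0012],[0,0,0.0012],[0,0,0.0012]], angular=[[0,0,0],[0,0,0],[0,0,0],[0,0,0],[0,0,0]])

```text
t: 29.05
tool_pos: [0.5821, -0.1766, 0.023]
eef_rot: [-3.069, -0.671, -0.001]
contact_force: [2.6, 1.8, 3.2]
gripper_width: 0.0456
finger_force: 82.2
```

Emit:
send_rows(jaw=[0,0,0,0,0], linear=[[0,0,0.001],[0,0,0.001],[0,0,0.001],[0,0,0],[0,0,0]], angular=[[0,0,0],[0,0,0],[0,0,0],[0,0,0],[0,0,0]])

```text
t: 29.55
tool_pos: [0.5821, -0.1766, 0.0199]
eef_rot: [-3.069, -0.671, -0.001]
contact_force: [3.4, 1.8, -0.2]
gripper_width: 0.0451
finger_force: 82.1
```

Emit:
send_rows(jaw=[0,0,0,0,0], linear=[[0,0,0.001],[0,0,0.001],[0,0,0],[0,0,0],[0,0,0]], angular=[[0,0,0],[0,0,0],[0,0,0],[0,0,0],[0,0,0]])

```text
t: 30.05
tool_pos: [0.5821, -0.1765, 0.0184]
eef_rot: [-3.069, -0.671, -0.001]
contact_force: [2.4, 2.2, 4.6]
gripper_width: 0.0456
finger_force: 82.5
```

Stop reached at the expected height (about 0.0184). Now I press.

Emit:
send_rows(jaw=[0,0,0,0,0], linear=[[0,0,0.001],[0,0,0.001],[0,0,0],[0,0,0],[0,0,0]], angular=[[0,0,0],[0,0,0],[0,0,0],[0,0,0],[0,0,0]])

```text
t: 30.55
tool_pos: [0.5822, -0.1766, 0.0184]
eef_rot: [3.069, 0.671, 0.002]
contact_force: [-0.7, 2.8, 12.9]
gripper_width: 0.0456
finger_force: 83.3
```

Emit:
send_rows(jaw=[0,0,0,0,0], linear=[[0,0,0.0007],[0,0,0.0005],[0,0,0],[0,0,0],[0,0,0]], angular=[[0,0,0],[0,0,0],[0,0,0],[0,0,0],[0,0,0]])

```text
t: 31.05
tool_pos: [0.5822, -0.1766, 0.0183]
eef_rot: [3.068, 0.671, 0.003]
contact_force: [-1.7, 4.0, 15.8]
gripper_width: 0.0457
finger_force: 83.8
```

Emit:
send_rows(jaw=[0,0,0,0,0], linear=[[0,0,0],[0,0,0],[0,0,0],[0,0,0],[0,0,0]], angular=[[0,0,0],[0,0,0],[0,0,0],[0,0,0],[0,0,0]])

```text
t: 31.55
tool_pos: [0.5822, -0.1766, 0.0183]
eef_rot: [3.068, 0.671, 0.003]
contact_force: [-2.4, 4.0, 17.0]
gripper_width: 0.0458
finger_force: 83.8
```

Emit:
send_rows(jaw=[0,0,0.8,0.8,0.8], linear=[[0,0,-0.0025],[0,0,-0.002],[0,0,0.0],[0,0,0.0],[0,0,0.0]], angular=[[0,0,0],[0,0,0],[0,0,0],[0,0,0],[0,0,0]])

```text
t: 32.05
tool_pos: [0.5802, -0.1767, 0.0179]
eef_rot: [-3.068, -0.67, 0.005]
contact_force: [-0.4, -1.1, -0.4]
gripper_width: 0.0683
finger_force: 0.0
```

Emit:
send_rows(jaw=[0.8,0.8,0.8,0.8,0.8], linear=[[0,0,-0.005],[0,0,-0.015],[0,0,-0.025],[0,0,-0.025],[0,0,-0.01]], angular=[[0,0,0],[0,0,0],[0,0,0],[0,0,0],[0,0,0]])

```text
t: 32.55
tool_pos: [0.584, -0.1776, 0.1041]
eef_rot: [3.065, 0.67, 0.009]
contact_force: [0.4, -0.9, 0.5]
gripper_width: 0.0686
finger_force: 0.0
```

Emit:
send_rows(jaw=[0.7,0.7,0.7,0.7,0.7], linear=[[-0.014,-0.04,0],[-0.015,-0.042,0],[-0.015,-0.042,0],[-0.015,-0.042,0],[-0.013,-0.037,0]], angular=[[0,0,0],[0,0,0],[0,0,0],[0,0,0],[0,0,0]])

```text
t: 33.05
tool_pos: [0.4301, -0.021, 0.0994]
eef_rot: [-3.069, -0.671, -0.001]
contact_force: [0.0, -0.7, -0.1]
gripper_width: 0.06
finger_force: 0.0
```

Emit:
send_rows(jaw=[0.7,0.7,0.7,0.7,0.7], linear=[[0,0,0.015],[0,0,0.01],[0,0,0],[0,0,0],[0,0,0]], angular=[[0,0,0],[0,0,0],[0,0,0],[0,0,0],[0,0,0]])

```text
t: 33.55
tool_pos: [0.4325, -0.0228, 0.0747]
eef_rot: [3.069, 0.67, 0.002]
contact_force: [0.2, -0.5, 0.1]
gripper_width: 0.0599
finger_force: 0.0
```

```bash
python3 - <<'E'
from h import *
s,d=view("wrist")
b,k=masks(d["image"]); 
rings(d,cv2.morphologyEx(b,cv2.MORPH_OPEN,np.ones((6,6))),.012,300)
totool(s,432.5,-22)
h=cv2.cvtColor(d["image"],cv2.COLOR_BGR2HSV); print("blue"); rings(d,cv2.inRange(h,(100,120,60),(130,255,255)),.012,300)
s,d=view("top"); b,k=masks(d["image"]); b[:150]=0;b[260:]=0; b[:,:320]=0;b[:,400:]=0
print("top, stack at .043"); rings(d,b,.043,30)
E
```

```text
out [277. 216.] 2180.5 [431.7 -21.9  38.4]
hole [277. 216.] 603.0 [431.6 -21.4  20.1]
pos [ 0.4325 -0.0228  0.0747] yaw 24.61 tilt [0.001  0.0003] q6 2.504 F [ 0.2 -0.5  0.1] tool move mm [ 0.3 -0.7  0. ]
blue
out [324. 308.] 1640.0 [376.9 -86.9  39.3]
hole [324. 308.] 329.5 [377.6 -86.9  17.5]
out [148. 149.] 2528.5 [438.9  75.5  37.9]
hole [149. 150.] 682.0 [439.3  74.9  19.7]
out [364. 116.] 2698.5 [516.6 -44.1  37.2]
hole [363. 117.] 810.5 [516.5 -43.6  20.4]
top, stack at .043
out [365. 204.] 530.5 [ 581.6 -174.6   58.3]
hole [366. 206.] 32.0 [ 580.6 -177.9   18.5]
```

Emit:
send_rows(jaw=[0.7,0.7,0.7,0.7,0.7], linear=[[0,-0.001,0.02],[0,0,0.025],[0,0,0.02],[0,0,0.01],[0,0,0.003]], angular=[[0,0,0],[0,0,0],[0,0,0],[0,0,0],[0,0,0]])

```text
t: 34.15
tool_pos: [0.4306, -0.0212, -0.0048]
eef_rot: [-3.068, -0.67, 0.002]
contact_force: [-1.0, -0.5, -0.5]
gripper_width: 0.0595
finger_force: 0.0
```

Emit:
send_rows(jaw=[0.7,0.7,0.7,0.7,0.7], linear=[[0,0,0],[0,0,0],[0,0,0],[0,0,0],[0,0,0]], angular=[[0,0,0],[0,0,0],[0,0,0],[0,0,0],[0,0,0]])

```text
t: 34.65
tool_pos: [0.4319, -0.0213, -0.0032]
eef_rot: [3.069, 0.671, 0.002]
contact_force: [-1.3, 0.2, -0.2]
gripper_width: 0.0599
finger_force: 0.0
```

```bash
python3 - <<'E'
from h import *
s,d=view("wrist")
b,k=masks(d["image"]); 
rings(d,cv2.morphologyEx(b,cv2.MORPH_OPEN,np.ones((6,6))),.012,300)
totool(s,431.7,-21.9)
E
```

```text
out [279. 269.] 4355.5 [432.3 -21.2  38.6]
hole [278. 271.] 1132.0 [431.9 -20.7  19.8]
pos [ 0.4319 -0.0213 -0.0032] yaw 24.67 tilt [0.0015 0.0005] q6 2.506 F [-1.3  0.2 -0.2] tool move mm [-0.4  0.5 -0. ]
```

Centred. I close on it.

Emit:
send_rows(jaw=[0,0,0,0,0], linear=[[0,0,0],[0,0,0],[0,0,0],[0,0,0],[0,0,0]], angular=[[0,0,0],[0,0,0],[0,0,0],[0,0,0],[0,0,0]])

```text
t: 35.2
tool_pos: [0.4314, -0.0212, -0.0037]
eef_rot: [-3.069, -0.671, -0.001]
contact_force: [0.6, -0.4, 0.2]
gripper_width: -0.0
finger_force: 0.0
```

```bash
python3 - <<'E'
from h import *
s,d=view("wrist"); print(s["gripper_width"],s["finger_force"],s["t"])
b,k=masks(d["image"]); 
rings(d,cv2.morphologyEx(b,cv2.MORPH_OPEN,np.ones((6,6))),.012,300)
totool(s,432.3,-21.2)
s,e=view("side")
cv2.imwrite("pics/w8.png",np.hstack([cv2.resize(d["image"][190:340,178:378],(400,300)),cv2.resize(e["image"][215:275,290:370],(400,300),interpolation=cv2.INTER_CUBIC)]))
E
```

```text
-3.564176318055667e-05 0.0 35.2
out [281. 257.] 1837.0 [434.9 -20.4  31.5]
pos [ 0.4314 -0.0212 -0.0037] yaw 24.67 tilt [ 0.0006 -0.0001] q6 2.506 F [ 0.6 -0.4  0.2] tool move mm [0.8 0.3 0. ]
```

View pics/w8.png

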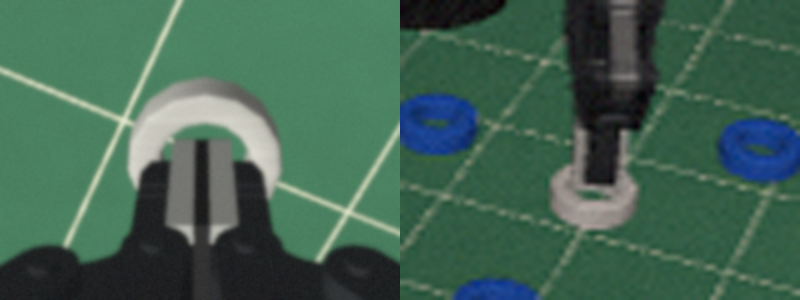

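The jaws closed above the ring, with the fingertips over the bore at crop (200,150). The tip offset varies less with opening than I assumed. I go up, open, and grip about 9 mm lower.

Emit:
send_rows(jaw=[0,0,0,0.7,0.7], linear=[[0,0,-0.01],[0,0,-0.015],[0,0,0],[0,0,0],[0,0,0]], angular=[[0,0,0],[0,0,0],[0,0,0],[0,0,0],[0,0,0]])

```text
t: 35.8
tool_pos: [0.4311, -0.0212, 0.021]
eef_rot: [-3.069, -0.671, -0.0]
contact_force: [-0.3, 0.3, -0.3]
gripper_width: 0.0283
finger_force: 0.0
```

Emit:
send_rows(jaw=[0.7,0.7,0.7,0.7,0.7], linear=[[0,0,0],[0,0,0],[0,0,0.015],[0,0,0.012],[0,0,0.004]], angular=[[0,0,0],[0,0,0],[0,0,0],[0,0,0],[0,0,0]])

```text
t: 36.3
tool_pos: [0.4296, -0.0208, -0.0117]
eef_rot: [-3.067, -0.671, 0.004]
contact_force: [0.3, -0.3, 0.4]
gripper_width: 0.0594
finger_force: 0.0
```

```bash
python3 - <<'E'
from h import *
s,d=view("wrist"); print(s["gripper_width"],s["finger_force"],s["t"])
b,k=masks(d["image"]); 
rings(d,cv2.morphologyEx(b,cv2.MORPH_OPEN,np.ones((6,6))),.012,300)
totool(s,432.3,-21.2)
E
```

```text
0.05941835564860917 0.0 36.3
out [282. 274.] 4833.0 [432.4 -21.1  38.7]
hole [281. 276.] 1234.5 [432.  -20.5  19.6]
pos [ 0.4296 -0.0208 -0.0117] yaw 24.67 tilt [-0.0024 -0.0024] q6 2.506 F [ 0.3 -0.3  0.4] tool move mm [ 2.3  1.4 -0. ]
```

Emit:
send_rows(jaw=[0.7,0.7,0.7,0,0], linear=[[0.0008,0,0.0015],[0,0,0.0015],[0,0,0],[0,0,0],[0,0,0]], angular=[[0,0,0],[0,0,0],[0,0,0],[0,0,0],[0,0,0]])

```text
t: 36.85
tool_pos: [0.4326, -0.021, -0.0118]
eef_rot: [3.069, 0.671, 0.002]
contact_force: [-1.1, 0.7, 2.1]
gripper_width: 0.0336
finger_force: 79.9
```

Emit:
send_rows(jaw=[0,0,0,0,0], linear=[[0,0,0],[0,0,0],[0,0,0],[0,0,0],[0,0,0]], angular=[[0,0,0],[0,0,0],[0,0,0],[0,0,0],[0,0,0]])

```text
t: 37.35
tool_pos: [0.4328, -0.021, -0.0117]
eef_rot: [3.069, 0.671, 0.003]
contact_force: [-1.2, 0.2, 5.7]
gripper_width: 0.0336
finger_force: 79.8
```

```bash
python3 - <<'E'
from h import *
s,d=view("wrist"); print(s["gripper_width"],s["finger_force"],s["t"])
b,k=masks(d["image"]); 
rings(d,cv2.morphologyEx(b,cv2.MORPH_OPEN,np.ones((6,6))),.012,300)
totool(s,432.3,-21.2)
E
```

```text
0.03355703145414822 79.76091027259827 37.35
out [278. 279.] 4571.5 [432.6 -20.7  38. ]
hole [277. 281.] 1218.5 [432.  -20.1  19.7]
pos [ 0.4328 -0.021  -0.0117] yaw 24.67 tilt [0.0017 0.0007] q6 2.507 F [-1.2  0.2  5.7] tool move mm [-0.5 -0.  -0. ]
```

Emit:
send_rows(jaw=[0,0,0,0,0], linear=[[0,0,-0.01],[0,0,-0.02],[0,0,-0.03],[0,0,-0.03],[0,0,-0.015]], angular=[[0,0,0],[0,0,0],[0,0,0],[0,0,0],[0,0,0]])

```text
t: 37.9
tool_pos: [0.4336, -0.0212, 0.0954]
eef_rot: [3.068, 0.671, 0.007]
contact_force: [-0.3, 0.2, -0.7]
gripper_width: 0.033
finger_force: 79.6
```

Emit:
send_rows(jaw=[0,0,0,0,0], linear=[[0.01,0.03,0],[0.015,0.042,0],[0.015,0.042,0],[0.015,0.042,0],[0.01,0.03,0]], angular=[[0,0,0],[0,0,0],[0,0,0],[0,0,0],[0,0,0]])

```text
t: 38.4
tool_pos: [0.5704, -0.165, 0.0921]
eef_rot: [3.069, 0.669, 0.002]
contact_force: [0.2, -0.3, -0.1]
gripper_width: 0.033
finger_force: 79.6
```

Emit:
send_rows(jaw=[0,0,0,0,0], linear=[[0.007,0.017,0],[0,0,0],[0,0,0],[0,0,0],[0,0,0]], angular=[[0,0,0],[0,0,0],[0,0,0],[0,0,0],[0,0,0]])

```text
t: 38.9
tool_pos: [0.5816, -0.1744, 0.0925]
eef_rot: [-3.068, -0.672, -0.0]
contact_force: [0.1, 0.2, -0.0]
gripper_width: 0.0331
finger_force: 79.7
```

```bash
python3 - <<'E'
from h import *
s,d=view("wrist"); print(s["gripper_width"],s["finger_force"],s["t"])
b,k=masks(d["image"]); 
rings(d,cv2.morphologyEx(b,cv2.MORPH_OPEN,np.ones((6,6))),s["tool_pos"][2]+.0237,300)
totool(s,582.9,-175.6)
E
```

```text
0.03308405312700443 79.65483030304313 38.9
out [283. 242.] 9349.0 [ 594.7 -167.1   50.8]
hole [277. 281.] 1212.0 [ 581.  -173.4   19.7]
out [519. 120.] 521.5 [ 688.  -232.1   12.4]
out [546. 132.] 2005.0 [ 688.9 -245.7   23.2]
out [505. 119.] 1026.5 [ 686.5 -231.1   22.4]
pos [ 0.5816 -0.1744  0.0925] yaw 24.72 tilt [ 0.0004 -0.0005] q6 2.308 F [ 0.1  0.2 -0. ] tool move mm [ 0.7  1.6 -0. ]
```

Emit:
send_rows(jaw=[0,0,0,0,0], linear=[[0.0007,0.0016,0.01],[0,0,0.01],[0,0,0.006],[0,0,0.004],[0,0,0.002]], angular=[[0,0,0],[0,0,0],[0,0,0],[0,0,0],[0,0,0]])

```text
t: 39.45
tool_pos: [0.5829, -0.1762, 0.0591]
eef_rot: [-3.068, -0.671, 0.001]
contact_force: [0.4, -0.2, -0.3]
gripper_width: 0.0332
finger_force: 79.7
```

Emit:
send_rows(jaw=[0,0,0,0,0], linear=[[0,0,0.002],[0,0,0.001],[0,0,0.001],[0,0,0.001],[0,0,0.001]], angular=[[0,0,0],[0,0,0],[0,0,0],[0,0,0],[0,0,0]])

```text
t: 39.95
tool_pos: [0.5837, -0.1766, 0.0545]
eef_rot: [3.069, 0.671, 0.002]
contact_force: [0.1, -0.2, -0.1]
gripper_width: 0.0336
finger_force: 79.7
```

Emit:
send_rows(jaw=[0,0,0,0,0], linear=[[0,0,0.001],[0,0,0.001],[0,0,0.001],[0,0,0],[0,0,0]], angular=[[0,0,0],[0,0,0],[0,0,0],[0,0,0],[0,0,0]])

```text
t: 40.45
tool_pos: [0.5835, -0.1764, 0.0513]
eef_rot: [-3.069, -0.671, -0.001]
contact_force: [0.1, -0.3, 0.3]
gripper_width: 0.0331
finger_force: 79.7
```

Emit:
send_rows(jaw=[0,0,0,0,0], linear=[[0,-0.0006,0.001],[0,0,0.001],[0,0,0.001],[0,0,0.001],[0,0,0]], angular=[[0,0,0],[0,0,0],[0,0,0],[0,0,0],[0,0,0]])

```text
t: 40.95
tool_pos: [0.5831, -0.1759, 0.047]
eef_rot: [-3.069, -0.671, -0.0]
contact_force: [-0.2, 0.6, 0.5]
gripper_width: 0.0333
finger_force: 79.7
```

Emit:
send_rows(jaw=[0,0,0,0,0], linear=[[0,0,0.001],[0,0,0.001],[0,0,0.001],[0,0,0.001],[0,0,0.001]], angular=[[0,0,0],[0,0,0],[0,0,0],[0,0,0],[0,0,0]])

```text
t: 41.45
tool_pos: [0.5833, -0.1759, 0.0422]
eef_rot: [-3.069, -0.671, -0.001]
contact_force: [-0.7, 0.2, 0.4]
gripper_width: 0.0329
finger_force: 79.7
```

Emit:
send_rows(jaw=[0,0,0,0,0], linear=[[0,0,0.001],[0,0,0.001],[0,0,0.001],[0,0,0.001],[0,0,0.001]], angular=[[0,0,0],[0,0,0],[0,0,0],[0,0,0],[0,0,0]])

```text
t: 41.95
tool_pos: [0.5838, -0.1759, 0.0376]
eef_rot: [-3.069, -0.671, -0.003]
contact_force: [0.1, 0.1, -0.2]
gripper_width: 0.0333
finger_force: 79.7
```

Emit:
send_rows(jaw=[0,0,0,0,0], linear=[[0,0,0.001],[0,0,0.001],[0,0,0.001],[0,0,0.001],[0,0,0]], angular=[[0,0,0],[0,0,0],[0,0,0],[0,0,0],[0,0,0]])

```text
t: 42.45
tool_pos: [0.5837, -0.1759, 0.0333]
eef_rot: [-3.069, -0.671, -0.002]
contact_force: [2.8, 1.0, 0.7]
gripper_width: 0.0333
finger_force: 79.7
```

Emit:
send_rows(jaw=[0,0,0,0,0], linear=[[0,0,0.001],[0,0,0.001],[0,0,0.001],[0,0,0],[0,0,0]], angular=[[0,0,0],[0,0,0],[0,0,0],[0,0,0],[0,0,0]])

```text
t: 42.95
tool_pos: [0.5838, -0.1759, 0.0313]
eef_rot: [3.069, 0.671, 0.003]
contact_force: [1.2, 2.3, 4.9]
gripper_width: 0.0331
finger_force: 80.3
```

It stopped at the predicted height of 0.0313. I press.

Emit:
send_rows(jaw=[0,0,0,0,0], linear=[[0,0,0.001],[0,0,0.001],[0,0,0],[0,0,0],[0,0,0]], angular=[[0,0,0],[0,0,0],[0,0,0],[0,0,0],[0,0,0]])

```text
t: 43.45
tool_pos: [0.5839, -0.1759, 0.0312]
eef_rot: [3.068, 0.671, 0.004]
contact_force: [-1.7, 3.3, 11.9]
gripper_width: 0.0329
finger_force: 81.1
```

Emit:
send_rows(jaw=[0,0,0,0,0], linear=[[0,0,0.0008],[0,0,0.0007],[0,0,0],[0,0,0],[0,0,0]], angular=[[0,0,0],[0,0,0],[0,0,0],[0,0,0],[0,0,0]])

```text
t: 43.95
tool_pos: [0.5839, -0.1759, 0.0311]
eef_rot: [3.068, 0.671, 0.004]
contact_force: [-4.9, 3.4, 17.4]
gripper_width: 0.0334
finger_force: 81.7
```

Emit:
send_rows(jaw=[0,0,0,0,0], linear=[[0,0,0],[0,0,0],[0,0,0],[0,0,0],[0,0,0]], angular=[[0,0,0],[0,0,0],[0,0,0],[0,0,0],[0,0,0]])

```text
t: 44.45
tool_pos: [0.584, -0.1759, 0.0311]
eef_rot: [3.068, 0.671, 0.004]
contact_force: [-3.7, 4.0, 17.2]
gripper_width: 0.0333
finger_force: 81.7
```

Held at about 17 N. Release, rise and check.

Emit:
send_rows(jaw=[0,0,0.8,0.8,0.8], linear=[[0,0,-0.0025],[0,0,-0.002],[0,0,0.0],[0,0,0.0],[0,0,0.0]], angular=[[0,0,0],[0,0,0],[0,0,0],[0,0,0],[0,0,0]])

```text
t: 44.95
tool_pos: [0.582, -0.1761, 0.0301]
eef_rot: [-3.068, -0.67, 0.004]
contact_force: [-0.1, -0.0, 0.5]
gripper_width: 0.068
finger_force: 0.0
```

Emit:
send_rows(jaw=[0.8,0.8,0.8,0.8,0.8], linear=[[0,0,-0.005],[0,0,-0.015],[0,0,-0.025],[0,0,-0.025],[0,0,-0.01]], angular=[[0,0,0],[0,0,0],[0,0,0],[0,0,0],[0,0,0]])

```text
t: 45.45
tool_pos: [0.5854, -0.1769, 0.1161]
eef_rot: [3.065, 0.67, 0.009]
contact_force: [0.3, -0.1, -0.2]
gripper_width: 0.0685
finger_force: 0.0
```

Emit:
send_rows(jaw=[0.8,0.8,0.8,0.8,0.8], linear=[[-0.02,0,0],[-0.03,0,0],[-0.02,0,0],[0,0,0],[0,0,0]], angular=[[0,0,0],[0,0,0],[0,0,0],[0,0,0],[0,0,0]])

```text
t: 45.95
tool_pos: [0.5199, -0.2053, 0.1116]
eef_rot: [3.069, 0.67, 0.003]
contact_force: [0.2, -0.0, 0.1]
gripper_width: 0.0683
finger_force: 0.0
```

```bash
python3 - <<'E'
from h import *
s,d=view("wrist"); print(s["t"],s["contact_force"],s["gripper_width"])
b,k=masks(d["image"]); b=cv2.morphologyEx(b,cv2.MORPH_OPEN,np.ones((6,6)))
print("z .055");rings(d,b,.055,300)
s,e=view("side"); b,k=masks(e["image"])
def pj(z): return cv2.projectPoints(np.array([[.5828,-.1754,z]]),np.array(e["R"]),np.array(e["t"]).reshape(3,1),np.array(e["K"]),np.array(e["dist_coeffs"]))[0].ravel()
print([pj(z).round(1) for z in (.019,.031,.043,.055,.066)])
u=int(round(pj(.04)[0])); h=cv2.cvtColor(e["image"],cv2.COLOR_BGR2HSV)
for r in range(182,222,1):
    w=np.where(b[r,u-25:u+25]>0)[0]; print(r,(w.min()+u-25,w.max()+u-25) if len(w) else None,h[r,u,2],end=" | ")
E
```

```text
45.95 [ 0.18594949 -0.04112751  0.11512314] 0.06829924489832005
z .055
out [278. 112.] 6297.5 [ 583.5 -175.8   54.8]
out [543.  25.] 1762.5 [ 695.6 -296.6   28.9]
out [500.  35.] 926.0 [ 685.6 -282.1   32.6]
[array([293.6, 205.1]), array([293.7, 201. ]), array([293.8, 197. ]), array([293.9, 192.8]), array([294., 189.])]
182 (np.int64(269), np.int64(280)) 87 | 183 (np.int64(269), np.int64(283)) 90 | 184 (np.int64(269), np.int64(280)) 89 | 185 (np.int64(269), np.int64(278)) 90 | 186 (np.int64(271), np.int64(273)) 98 | 187 None 87 | 188 None 110 | 189 (np.int64(292), np.int64(296)) 143 | 190 (np.int64(274), np.int64(296)) 138 | 191 (np.int64(269), np.int64(296)) 155 | 192 (np.int64(288), np.int64(300)) 137 | 193 (np.int64(287), np.int64(300)) 138 | 194 (np.int64(287), np.int64(300)) 135 | 195 (np.int64(287), np.int64(300)) 121 | 196 (np.int64(286), np.int64(302)) 167 | 197 (np.int64(285), np.int64(302)) 153 | 198 (np.int64(285), np.int64(302)) 149 | 199 (np.int64(284), np.int64(307)) 142 | 200 (np.int64(283), np.int64(302)) 135 | 201 (np.int64(283), np.int64(305)) 148 | 202 (np.int64(283), np.int64(312)) 159 | 203 (np.int64(272), np.int64(305)) 154 | 204 (np.int64(283), np.int64(304)) 145 | 205 (np.int64(283), np.int64(303)) 141 | 206 (np.int64(284), np.int64(303)) 143 | 207 (np.int64(284), np.int64(303)) 176 | 208 (np.int64(285), np.int64(310)) 154 | 209 (np.int64(287), np.int64(309)) 147 | 210 (np.int64(290), np.int64(297)) 150 | 211 None 52 | 212 None 31 | 213 (np.int64(317), np.int64(317)) 16 | 214 None 18 | 215 (np.int64(269), np.int64(269)) 16 | 216 (np.int64(273), np.int64(287)) 27 | 217 None 24 | 218 None 29 | 219 (np.int64(269), np.int64(269)) 22 | 220 None 26 | 221 None 114 |
```

```bash
python3 -c "
from rig import arm
print(arm.hand_in())"
```

```text
the job is handed in; nothing more can be done
None
```

The three spacer rings are on the spindle, large, medium, then small. Each was pressed home at a measured 17–18 N and released, and the job was handed in at about 46 s with nothing else in the scene handled.

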